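Shut the basin waste and tip in the tap fittings

ROBOT

A 6-joint arm with a two-finger parallel gripper is mounted at the origin on the work surface. World frame = base frame: x ahead of the robot, y to its left, z up, the work surface at z = 0. Lengths are in mm, angles in degrees, forces in N, time in s.
With the tool pointing down it reaches from about 350 to 850 mm from the base axis. Payload 8.1 kg.
Tool frame: the origin (TCP) lies midway between the tips of the shut fingers; the grasp point (between the pads) lies 19 mm behind it (r.pinch_z is the distance from the TCP to the grasp point, in mm); z points along the fingers, y is the line along which they close (so a half turn about z gives the same grasp; the last joint's range is limited). The gripper opens to 85 mm and grips with 20 to 120 N. Pads are 22 mm wide; open, the fingers measure 114 mm over their backs; the gripper's body (76 mm by 85 mm) begins 54 mm behind the grasp point. The pads swing forward as they close: fully open they stand 13 mm farther back than shut.
Start: joints at [-4.893, 7.471, 85.268, -0, 87.261, -4.893], TCP at [600.004, 0.022, 231.292] pointing down, gripper open.
Joint ranges: [-169.43, 169.43], [-51.17, 129.36], [1.28, 143.12], [-76.62, 256.62], [0, 156.53], [-152.29, 152.29]. Speed limits (degrees/s): [136.94, 136.94, 159.86, 180, 180, 180].

INTERFACE

Orientations are given as [roll, pitch, yaw] about the fixed x, y, z axes, in that order (R = Rz(yaw) Ry(pitch) Rx(roll)).
In Python, from bench import r gives the robot as it stands.
- The arm moves only by the shell command python3 -m jog 'ROWS' [OPENING] [FORCE]. ROWS is JSON, one flat list of numbers, 6 for each row, row after row: the shift along the tool's x, y, z in m, then the turn, a rotation vector about the tool's x, y, z in rad. A call has 1 to 8 rows; each row is the pose to reach, as a shift and turn from the pose commanded when the call began, along the tool's axes at that moment; what a row does not reach only later rows make up. A row lasts 1/8 s, in which the tool goes at most 62.5 mm and 10.7 degrees, less where a joint would pass 70% of its speed; a pose out of reach is approached as far as the arm can. A call with a gripper value outside its range is refused whole. OPENING is the opening, from -1 (shut) to 1 (fully open), set as the call begins (- or left out, the last holds). The fingers move at their own pace and stop on an object; FORCE is the grip in N (left out, the last holds). Time passes only in rows, so rows that repeat a pose let the fingers close. It gives the time, the measured TCP pose, the force, the opening and the grip force at its end, in the units of the state.
- r.sense(): the state, without advancing time (a new reading comes with each control period).
- r.snapshot(name): name is "scene" or "side" or "wrist"; returns a dict with "pixels" (420x560x3 uint8, red, green, blue), "range_z" (420x560 float32, mm along the optical axis (not along the pixel's ray), 0 where there is no reading), "K" (3x3 intrinsics, pixels), "rvec" (rotation vector, rad) and "tvec" (3), from world to camera coordinates, as OpenCV has them. Camera axes: x right, y down, z forward; pixel columns grow to the right and rows downward; lengths in mm; the calibration is good to about 2 mm. A picture is of the moment at which its call begins.
- r.hand_in(): hands the job in; it is judged then, once.
Trained networks look in a picture, given as the dict that the camera call returned (one of the last four; its "shot" number tells which), for a name from the list of things; names that differ only in an ending like _2 or _b are one class to them, and where a whole thing is asked for, a point or a joint stands for the part that bears it (a point fixed in the world has none). Each returns a list of dicts, best first, with "score" (0 to 1); they miss things now and then, are a little off and sometimes report something else, mostly with a low value. They report only what shows in the picture. A call takes as long as a camera call.
- r.look_for(picture, target): "bbox" ([left, top, right, bottom] in pixels, round what is visible of it).
- r.outline_of(picture, target): "region" (420x560 bool, what is visible of it) and "bbox" ([left, top, right, bottom] in pixels, round what is visible of it).
The state is a dict: "time": time; "joint_pos": joint angles; "qd": joint speeds; "joint_efforts": joint torques, N m; "tool_pos": TCP position; "tcp_rot": TCP orientation; "ft_force": force on the tool from outside, world axes, zero at the start; "wrist_torque": the same for the moment, N m; "finger_gap": finger opening in mm; "grip_force": force on a finger pad.
Only numpy, scipy, OpenCV 4.12 (cv2) and the standard library are available. Lean on these libraries where they do the work, as an engineer would, in place of code of your own. Each camera call takes 0.05 s, during which the arm holds its last target. There are 200 camera calls.

TASK

Press the lever on the tap's head fully down so that the basin's plug shuts; only then take the tray by its slanted handle and tip all five tap fittings over its lip into the basin, keeping the lip low over the bowl so that they do not fall far and none goes astray. Then stand the empty tray upright on the counter and let go, with the lever still down and the other things on the counter left where they are.

Things in the scene. Friction and masses are not known exactly. Their poses are not given: they have to be found in the camera images.
- basin: White ceramic washbasin fixed on the counter. Origin: on the counter under the bowl's middle; z up, x away from the robot to the tap ledge. Bowl outside 280 (x) x 320 (y), rim 100 high, walls 16 thick, inner floor 14 above the counter: 248 x 288 inside, 86 deep. A ledge 70 deep, flush with the rim, adjoins on +x.
- waste_lever (a joint): Flat chromed lever on the tap's head that works the plug, rad. 0 = raised, sloping up 35 degrees towards the basin's -x, plug open; 0.61 = fully down, level, plug shut. Turns about the basin's y axis through point lever_pivot, stays where it is left, takes about 3 N at the tip. Blade 20 wide, 9 thick, ends 97 from the pivot.
- lever_tip (a point): Point in the middle of the lever blade's thickness, 85 from the pivot along the blade (12 short of its end). Moves with the lever.
- lever_pivot (a point): Pivot of the lever in the head of the chromed tap on the ledge: basin x 172, y -85, z 225. Basin's axes. The tap's column below it is 40 dia (head 48 dia, top at 217); its spout, 20 thick, reaches along -x over the bowl to basin x 77, between 130 and 170 high.
- plug (a joint): Chromed plug disc, 58 dia, in the middle of the bowl's floor; moved by the lever only. 0 = raised 13 mm (open), 0.012 m = shut.
- tray: Shallow aluminium tray, 150 (x) x 112 (y), open on top, with a slanted wooden bail handle across it. Origin: centre of the underside; z up, -x towards the pouring lip. Floor 4 thick, side and back (+x) walls 3 thick, 42 high; at the front (-x) the floor only slopes up over the last 20 to a lip 9 high. Straps at the sides (y +-57) carry the handle. 0.22 kg, fittings about 0.28 kg in all.
- tray_handle (a point): Centre of the handle bar: tray x 10, y 0, z 115. Has the tray's axes. The bar is a flat board along the tray's y, 118 long, 12 thick, 34 tall, leaning back 30 degrees: its tall direction is (sin 30, 0, cos 30), its thickness direction (cos 30, 0, -sin 30) in the tray frame.
- tray_lip (a point): Middle of the tray's front lip, top outer edge: tray x -75, y 0, z 9. Same axes as the tray.
- nut_a: Fitting lying loose in the tray at the start: brass hexagon nut, 36 across corners x 18 high. Origin: centre of its underside as it starts.
- nut_b: Fitting lying loose in the tray at the start: chromed hexagon nut, 32 across corners x 20 high. Origin: centre of its underside as it starts.
- valve: Fitting lying loose in the tray at the start: tap valve: brass hexagon collar 34 across with stem, 36 high. Origin: centre of its underside as it starts.
- tee: Fitting lying loose in the tray at the start: brass tee block, 24 x 40 x 22 with a stub of 20 dia that ends 22 from its middle. Origin: centre of its underside as it starts.
- cap: Fitting lying loose in the tray at the start: chromed eight-sided blanking cap, 36 across x 24 high. Origin: centre of its underside as it starts.
- lotion: Bystander, to be left alone: white lotion bottle, 64 dia x 170 high (mm). Origin: centre of the underside.
- tumbler: Bystander, to be left alone: white ceramic tumbler, 72 dia x 95 high (mm). Origin: centre of the underside.
- soap: Bystander, to be left alone: dull maroon round cake of soap on the basin's ledge, 60 dia x 26 high (mm). Origin: centre of the underside.
- nailbrush: Bystander, to be left alone: wooden nail brush, 90 x 38 x 32 high (mm). Origin: centre of the underside.
- jar: Bystander, to be left alone: amber glass jar, 60 dia x 60 high (mm). Origin: centre of the underside.
- shampoo: Bystander, to be left alone: grey bottle, 56 dia x 150 high (mm). Origin: centre of the underside.
- spanner: Bystander, to be left alone: steel spanner lying flat, about 170 long (mm). Origin: centre of the underside.

How it is judged:
By the outcome, as a careful person would: the job done as asked, in the order asked, and still so for the second after the job is handed in, with the robot touching nothing.
It also fails if it takes over 72 s, if anything falls off the work surface, if the arm or the gripper's body presses on something with over 40 N, if the wrist force passes 120 N, or if a joint passes its speed limit or range.

## Working session

There is one attempt and no reset: what is moved stays moved. The work goes in short steps, Python scripts to look and compute and a shell command to move; the robot and the scene stay as the last step left them, time stands still between calls to the robot, and variables do not carry over. Pictures are saved under pics/ and viewed, at most 10 in all, crops included, and the job is handed in when it is done.

```bash
ls; mkdir -p pics
cat > h.py <<'E'
import numpy as np,cv2
from bench import r
from scipy.spatial.transform import Rotation as Ro
def cam(p):
    R=cv2.Rodrigues(np.array(p["rvec"],float))[0]; return R,np.array(p["tvec"],float).ravel(),np.array(p["K"])
def pts(p,mask):
    R,t,K=cam(p); z=p["range_z"]; v,u=np.nonzero(mask&(z>0)); zz=z[v,u]
    c=np.stack([(u-K[0,2])/K[0,0]*zz,(v-K[1,2])/K[1,1]*zz,zz],1); return (c-t)@R
def proj(p,X):
    R,t,K=cam(p); c=np.atleast_2d(X)@R.T+t; c=c@K.T; return c[:,:2]/c[:,2:]
def save(p,n): cv2.imwrite("pics/"+n+".png",p["pixels"][:,:,::-1])
E
python3 - <<'E'
from h import *
np.set_printoptions(precision=1,suppress=True)
s={n:r.snapshot(n) for n in("scene","side")}
for n,p in s.items():
    print(n,"cam at",-cam(p)[0].T@cam(p)[1]); 
    for k in "basin waste_lever tray tray_handle nut_a valve tee cap lotion tumbler soap nailbrush jar shampoo spanner".split():
        for o in r.outline_of(p,k)[:1]:
            P=pts(p,o["region"]); print(k,round(o["score"],2),o["bbox"],len(P),np.median(P,0) if len(P) else"",np.percentile(P,2,axis=0),np.percentile(P,98,axis=0))
a=np.vstack([s["scene"]["pixels"],s["side"]["pixels"]])
save(s["scene"],"scene0");save(s["side"],"side0")
print(r.sense())
E
```

```text
pics
scene cam at [1227.5  524.4 1180.1]
basin 0.88 [174.1, 161.8, 296.1, 266.8] 6990 [ 574.  -137.4   57.9] [ 382.1 -296.8    8.6] [728.8  25.8 237.9]
waste_lever 0.59 [183.0, 167.1, 207.5, 197.6] 208 [ 670.8 -216.4  240.5] [ 611.7 -230.2  221.9] [ 705.6 -198.4  270.1]
tray 0.72 [322.8, 229.8, 365.4, 285.8] 1015 [476.7 282.    8.4] [415.3 220.   -1.1] [554.2 344.6 131.6]
tray_handle 0.93 [323.8, 232.9, 359.9, 282.6] 949 [479.6 286.9   7.7] [417.  225.9  -0.7] [554.2 346.1 131.4]
nut_a 0.38 [324.5, 256.5, 336.1, 267.5] 90 [516.8 268.7  20.8] [487.8 249.2   1.7] [532.1 283.5  27.7]
valve 0.48 [331.9, 240.2, 341.9, 253.1] 66 [444.7 253.3  18.2] [430.6 237.    4.9] [454.3 265.9  39.5]
tee 0.48 [182.0, 165.7, 204.9, 197.7] 254 [ 671.  -216.9  238.7] [ 578.1 -414.8    2.1] [ 705.4 -198.2  270.2]
lotion 0.87 [312.3, 280.9, 337.4, 318.7] 627 [698.9 338.3 108.4] [666.5 305.8  12.1] [714.3 363.2 171.6]
tumbler 0.72 [265.4, 272.7, 289.6, 305.3] 554 [714.4 180.2  60.1] [687.9 150.3   2. ] [753.6 216.5  96.4]
jar 0.74 [197.8, 146.6, 208.6, 168.2] 222 [ 411.4 -442.9   41.8] [ 378.9 -513.7   -0.5]
[... 1476 characters left out ...]
] 307 [ 400.3 -437.4   47.7] [ 377.1 -475.     5. ] [ 425.1 -424.2   66.5]
shampoo 0.63 [310.6, 116.6, 327.8, 141.8] 300 [ 555.9 -449.9   52.3] [ 539.3 -473.8    6.3] [ 588.6 -440.7  100.3]
spanner 0.69 [249.7, 381.3, 277.9, 420.0] 304 [333.6 446.3   8.3] [284.1 418.    3. ] [376.  476.3  13.2]
{'time': 1.6, 'joint_pos': array([-4.9,  7.5, 85.3, -0. , 87.3, -4.9]), 'qd': array([-0.1, -0. , -0. ,  0.1,  0. ,  0.1]), 'joint_efforts': array([ -0. , -56.9, -50.1,  -0. ,   0. ,   0. ]), 'tool_pos': array([600. ,   0. , 231.3]), 'tcp_rot': array([-180.,    0.,   90.]), 'ft_force': array([-0.5,  0.4,  0.1]), 'wrist_torque': array([-0., -0.,  0.]), 'grip_force': 0.0, 'finger_gap': 85.21430490459547}
```

View pics/scene0.png

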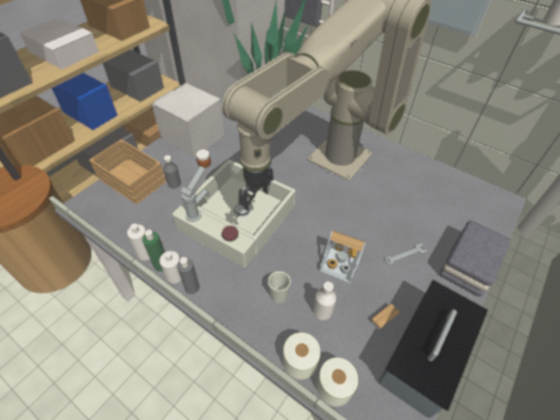

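View pics/side0.png

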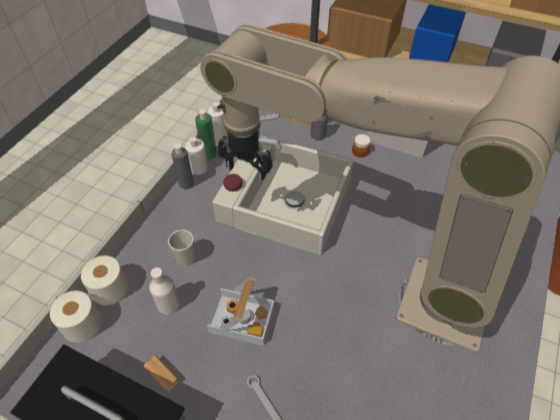

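```bash
cat > fit.py <<'E'
from h import *
np.set_printoptions(precision=1,suppress=True)
s={n:r.snapshot(n) for n in("scene","side")}
full=np.ones((420,560),bool)
C={n:pts(p,full) for n,p in s.items()}
def box(P,lo,hi): return P[((P>lo)&(P<hi)).all(1)]
for n,P in C.items():
    print(n,"counter z",np.median(box(P,[450,100,-20],[650,200,20])[:,2]))
    for nm,lo,hi in [("rim",[340,-340,95],[760,60,106]),("bar",[390,200,98],[570,370,140]),("walls",[390,200,30],[570,370,48]),("lever",[560,-260,222],[740,-180,300])]:
        Q=box(P,lo,hi)
        if len(Q)<5: print(nm,len(Q));continue
        c,sz,a=cv2.minAreaRect(Q[:,:2].astype(np.float32)); print(nm,len(Q),"rect",np.array(c),np.array(sz),round(a,1),"mean",Q.mean(0),"zmax",np.percentile(Q[:,2],97))
        if nm in("bar","lever"):
            w,V=np.linalg.eigh(np.cov(Q.T)); print("  axis",V[:,2].round(3),"sd",np.sqrt(w),"normal",V[:,0].round(3))
for n,p in s.items():
    P=p["pixels"]; b=(300,215,90,90) if n=="scene" else (190,260,100,100)
    save({"pixels":cv2.resize(P[b[1]:b[1]+b[3],b[0]:b[0]+b[2]],(400,400),interpolation=cv2.INTER_CUBIC)},"c_"+n)
a,b=[cv2.imread(f"pics/c_{n}.png") for n in s]; cv2.imwrite("pics/tray0.png",np.hstack([a,b]))
E
python3 fit.py
```

```text
scene counter z -0.22362929181765917
rim 1699 rect [ 549.1 -140.9] [348.4 321. ] 4.2 mean [ 624.2 -116.1   99.4] zmax 104.06427983158537
bar 367 rect [470.7 284.7] [ 33.3 117.4] 11.9 mean [471.2 285.3 119.5] zmax 132.81662648882246
  axis [ 0.2 -1.  -0. ] sd [ 2.9 10.7 34.7] normal [0.8 0.2 0.6]
walls 85 rect [492.1 287.5] [121.2 115.5] 10.7 mean [491.1 272.1  38.2] zmax 45.35993290663977
lever 233 rect [ 657.2 -215. ] [ 37.7 102.8] 87.6 mean [ 665.3 -217.2  245.1] zmax 270.3502992347806
  axis [-0.9 -0.1  0.4] sd [ 3.6  8.8 33.2] normal [-0.4 -0.1 -0.9]
side counter z 1.4266873782027711
rim 2190 rect [ 549.3 -142.2] [346.9 325.9] 4.3 mean [ 560.3 -103.1  100.5] zmax 104.84897611440161
bar 412 rect [471.5 283.7] [ 33.4 120.8] 11.6 mean [466.6 287.8 124.5] zmax 135.06981326686378
  axis [ 0.2 -1.   0. ] sd [ 3.7 11.6 38. ] normal [0.8 0.2 0.6]
walls 476 rect [478.3 285.4] [150.1 117. ] 11.3 mean [461.7 282.2  38.3] zmax 46.76483156687631
lever 107 rect [ 638.4 -220.7] [23.5 65.5] 89.6 mean [ 636.4 -219.2  258.6] zmax 272.99858636164527
  axis [-0.9 -0.   0.4] sd [ 2.4  6.  20.3] normal [-0.4 -0.2 -0.9]
```

View pics/tray0.png

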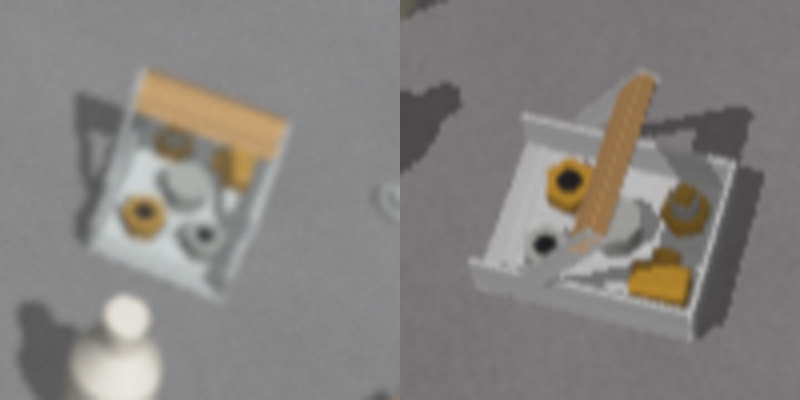

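Both crops show the tray with its open lip towards world +x (away from the robot), its back wall nearest the robot, and the handle leaning towards the robot. Next I press the lever, aiming 65 mm from the pivot.

```bash
python3 -m jog '[-0.05,0.005,-0.04,0,0,0, -0.11,0.01,-0.08,0,0,0, -0.17,0.02,-0.08,0,0,0, -0.221,0.027,-0.08,0,0,0, -0.221,0.027,-0.08,0,0,0, -0.221,0.027,-0.08,0,0,0]' -1 60
python3 - <<'E'
from h import *
np.set_printoptions(precision=3,suppress=True)
print(r.sense())
p=r.snapshot("wrist"); save(p,"w1")
for n in("waste_lever","tray_handle"):
  for o in r.outline_of(p,n)[:1]: P=pts(p,o["region"]); print(n,o["score"],o["bbox"],P.min(0),P.max(0),np.median(P,0))
E
```

```text
time: 2.45
tool_pos: [626.9, -220.9, 310.9]
tcp_rot: [-180.0, -0.0, 90.0]
ft_force: [0.2, -0.1, 0.3]
finger_gap: -0.2
grip_force: 0.0
{'time': 2.45, 'joint_pos': array([-23.847,  16.719,  66.507,   0.027,  96.818, -23.805]), 'qd': array([ 1.681, -1.168,  0.61 ,  0.164,  0.006,  0.106]), 'joint_efforts': array([ -1.833, -65.11 , -50.927,  -0.196,  -0.057,  -0.049]), 'tool_pos': array([ 626.895, -220.947,  310.897]), 'tcp_rot': array([-179.97 ,   -0.042,   89.961]), 'ft_force': array([ 0.166, -0.082,  0.264]), 'wrist_torque': array([ 0.049, -0.006,  0.014]), 'grip_force': 0.0, 'finger_gap': -0.2462148413476064}
waste_lever 0.74 [249.5, 189.9, 403.7, 264.4] [ 583.274 -357.02     0.254] [ 788.331 -201.552  324.506] [ 662.7   -221.396  246.471]
```

View pics/w1.png

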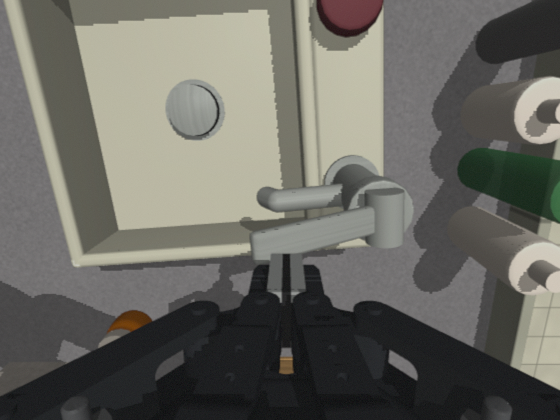

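The wrist view shows the shut fingertips (287,270) beside and above the lever blade (255–380, 215–250). The raised plug is at (195,108). Now I press.

```bash
python3 -m jog '[0,0,0.025,0,0,0, 0,0,0.04,0,0,0, 0,0,0.055,0,0,0, 0,0,0.068,0,0,0, 0,0,0.077,0,0,0, 0,0,0.079,0,0,0, 0,0,0.079,0,0,0]'
python3 -m jog '[0,0,0.001,0,0,0, 0,0,0.002,0,0,0, 0,0,0.003,0,0,0, 0,0,0.003,0,0,0]'
```

```text
time: 3.48
tool_pos: [627.1, -221.0, 232.1]
tcp_rot: [180.0, -0.0, 90.0]
ft_force: [0.0, 0.2, 0.4]
finger_gap: 0.0
grip_force: 0.0
time: 3.98
tool_pos: [627.2, -221.1, 229.6]
tcp_rot: [180.0, 0.0, 90.0]
ft_force: [0.2, -0.4, 3.2]
finger_gap: -0.1
grip_force: 1.6
```

```bash
python3 -m jog '[0,0,0.0005,0,0,0, 0,0,0.001,0,0,0, 0,0,0.001,0,0,0]'
python3 -m jog '[0,0,0.0005,0,0,0, 0,0,0.001,0,0,0, 0,0,0.001,0,0,0]'
python3 - <<'E'
from h import *
np.set_printoptions(precision=1,suppress=True)
p=r.snapshot("wrist"); save(p,"w2")
o=r.outline_of(p,"waste_lever")[0];P=pts(p,o["region"]); P=P[(P[:,2]>200)&(abs(P[:,1]+221)<12)&(P[:,0]<660)&(P[:,0]>585)]
for x in range(590,660,10): q=P[abs(P[:,0]-x)<5]; print(x,len(q),np.median(q,0) if len(q) else "")
E
```

```text
time: 4.35
tool_pos: [627.2, -221.1, 229.5]
tcp_rot: [179.9, 0.0, 90.0]
ft_force: [-2.9, 0.9, 8.0]
finger_gap: 0.3
grip_force: 3.8
time: 4.72
tool_pos: [627.3, -221.1, 229.4]
tcp_rot: [179.9, 0.0, 90.0]
ft_force: [-5.1, 2.4, 11.4]
finger_gap: 0.1
grip_force: 5.8
590 0 
600 613 [ 601.2 -223.6  230.4]
610 578 [ 608.6 -221.6  230.6]
620 86 [ 617.5 -216.7  228.8]
630 8 [ 634.7 -215.5  229.2]
640 386 [ 641.9 -216.5  230.2]
650 954 [ 650.1 -221.6  230.7]
```

Lever top is level at z≈230.5 and the force rises at the stop, so it is fully down. Now I work out the move to the pre-grasp.

```bash
cat >> h.py <<'E'
def Rtray(yaw,tilt=0):  # tilt>0: lip down
    return Ro.from_euler("z",yaw,degrees=True)*Ro.from_euler("y",-tilt,degrees=True)
s3,c3=.5,3**.5/2
Gy=np.array([-c3,0,s3]);Gz=np.array([-s3,0,-c3]);Gx=np.cross(Gy,Gz)
G=Ro.from_matrix(np.stack([Gx,Gy,Gz],1))   # tool in tray frame
def tool(): q=r.sense(); return np.array(q["tool_pos"]),Ro.from_euler("xyz",q["tcp_rot"],degrees=True)
def to(pos,rot,n=1):
    p,R=tool(); print((R.inv().apply(np.array(pos)-p)/1000).round(4),(R.inv()*rot).as_rotvec().round(4))
def grasp(handle,yaw,tilt=0,back=0):  # TCP pose with handle centre between pads
    R=Rtray(yaw,tilt)*G; return np.array(handle)+R.apply([0,0,19-back]),R
E
python3 - <<'E'
from h import *
p,R=grasp([470,284,115],191.6,0,110); print(p,R.as_euler("xyz",degrees=True)); to(p,R)
E
```

```text
[425.42932614 274.85095459 193.80831174] [1.50000000e+02 1.27222187e-14 1.01600000e+02]
[ 0.496  -0.2019  0.0348] [-0.5203  0.054  -0.1975]
```

```bash
python3 -m jog '[0,0,-0.04,0,0,0, 0.01,-0.01,-0.09,0,0,0, 0.07,-0.03,-0.09,-0.1,0,-0.03, 0.13,-0.05,-0.09,-0.2,0.01,-0.06, 0.19,-0.08,-0.09,-0.3,0.02,-0.1, 0.25,-0.11,-0.09,-0.4,0.03,-0.15, 0.31,-0.13,-0.08,-0.5,0.05,-0.19, 0.36,-0.15,-0.07,-0.52,0.054,-0.198]'
python3 - <<'E'
from h import *
p,R=grasp([470,284,115],191.6,0,110); to(p,R)
E
```

```text
time: 5.82
tool_pos: [477.0, 136.0, 297.0]
tcp_rot: [150.0, -0.1, 101.6]
ft_force: [0.8, 1.2, 0.0]
finger_gap: -0.0
grip_force: 0.0
[ 0.1462 -0.0714  0.0782] [ 0.0008 -0.0014 -0.0013]
```

```bash
python3 -m jog '[0.05,-0.02,0.02,0,0,0, 0.1,-0.05,0.04,0,0,0, 0.146,-0.0714,0.06,0,0,0, 0.146,-0.0714,0.078,0,0,0, 0.146,-0.0714,0.078,0,0,0, 0.146,-0.0714,0.078,0,0,0]' 1
cat > bar.py <<'E'
from h import *
np.set_printoptions(precision=2,suppress=True)
p=r.snapshot("wrist"); save(p,"w3")
P=pts(p,np.ones((420,560),bool)); a=np.array([470,284,115])
L=Rtray(191.6).inv().apply(P-a); m=(abs(L[:,0])<25)&(abs(L[:,1])<75)&(abs(L[:,2])<25); L=L[m]
# bar frame: t=thickness, h=tall
t=L@[c3,0,-s3]; h=L@[s3,0,c3]
for nm,v in(("t",t),("y",L[:,1]),("h",h)): print(nm,np.percentile(v,[0.5,5,50,95,99.5]))
f=L[(abs(h)<10)&(t<0)]; w,V=np.linalg.eigh(np.cov(f.T)); print(len(f),"normal",V[:,0],"long",V[:,2],"mean t,y,h",f.mean(0)@[c3,0,-s3],f.mean(0)[1])
for o in r.look_for(p,"tray_handle")[:1]: print(o)
E
python3 bar.py
```

```text
time: 6.58
tool_pos: [426.9, 273.2, 195.7]
tcp_rot: [150.1, -0.1, 101.6]
ft_force: [0.1, 0.2, 0.4]
finger_gap: 85.2
grip_force: 0.0
t [-6.45 -4.72  0.75  6.43  9.03]
y [-56.36 -54.13  -2.08  58.62  61.06]
h [-22.24  16.17  18.94  20.09  20.86]
50 normal [ 0.86  0.02 -0.51] long [-0.   -1.   -0.04] mean t,y,h -5.161622285101068 31.25097804355671
{'bbox': [148.2, 127.4, 320.1, 302.7], 'score': 0.95}
```

View pics/w3.png

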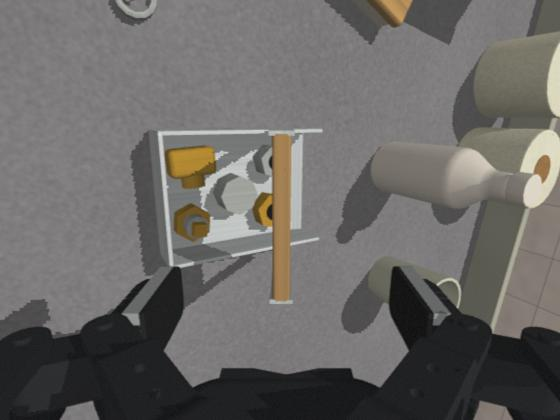

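The wrist view shows the bar at columns 272–292, rows 133–302. It is centred between the open fingers and parallel to the pads, with all five fittings in the tray.

Run:
```python
from h import *
p,R=grasp([469,282,115.5],191.6,0,0); to(p,R)
```

```text
[ 0.0003 -0.0036  0.1103] [-0.     -0.0009 -0.0021]
```

```bash
python3 -m jog '[0,-0.002,0.04,0,0,0, 0,-0.002,0.07,0,0,0, 0,-0.002,0.08,0,0,0, 0,-0.002,0.08,0,0,0]'
python3 - <<'E'
from h import *
p,R=grasp([469,282,115.5],191.6,0,0); to(p,R)
E
python3 bar.py
```

```text
time: 7.18
tool_pos: [464.2, 280.8, 124.8]
tcp_rot: [150.1, -0.1, 101.5]
ft_force: [-1.0, -0.4, 1.0]
finger_gap: 85.6
grip_force: 0.0
[ 0.0002 -0.0003  0.0296] [-0.0021 -0.0003 -0.0012]
t [-6.6  -4.88  0.66  6.3   8.86]
y [-56.4  -55.14 -11.33  46.81  59.1 ]
h [-21.39  15.07  18.89  19.93  20.49]
120 normal [ 0.86  0.02 -0.52] long [-0.02  1.   -0.  ] mean t,y,h -5.0372724493474585 8.93598642009035
{'bbox': [101.4, 133.1, 335.9, 374.9], 'score': 0.86}
```

```bash
python3 -m jog '[0,0,0.02,0,0,0, 0,0,0.0285,0,0,0, 0,0,0.0285,0,0,0]'
python3 -m jog '[0,0,0,0,0,0, 0,0,0,0,0,0, 0,0,0,0,0,0, 0,0,0,0,0,0, 0,0,0,0,0,0, 0,0,0,0,0,0]' -1 70
python3 - <<'E'
from h import *
print(r.sense()["joint_pos"],tool())
E
```

```text
time: 7.65
tool_pos: [477.7, 284.2, 100.0]
tcp_rot: [150.1, -0.1, 101.6]
ft_force: [-0.6, -0.5, 0.7]
finger_gap: 85.2
grip_force: 0.0
time: 8.4
tool_pos: [477.8, 284.2, 99.9]
tcp_rot: [150.1, -0.1, 101.6]
ft_force: [-2.8, -2.0, 2.2]
finger_gap: 10.9
grip_force: 69.2
[ 31.94906386 -17.37931554 128.18787642 -14.97706636  41.83085925
  29.10729124] (array([477.7558349 , 284.18435028,  99.90984055]), Rotation.from_matrix(array([[-0.201388  ,  0.84929051,  0.48800462],
                            [ 0.97951105,  0.1741116 ,  0.10120896],
                            [ 0.00098854,  0.49838819, -0.86695342]])))
```

```bash
cat >> h.py <<'E'
def pose(lip,yaw,tilt):
    h=np.array(lip)+Rtray(yaw,tilt).apply([85,0,106]); return grasp(h,yaw,tilt)
def seq(*w):
    for x in w: print(x,end=" "); to(*pose(*x))
E
python3 -m jog '[0,0.01,-0.018,0,0,0, 0,0.025,-0.043,0,0,0, 0,0.05,-0.087,0,0,0, 0,0.075,-0.13,0,0,0, 0,0.08,-0.14,0,0,0, 0,0.08,-0.14,0,0,0]'
python3 - <<'E'
from h import *
s=r.sense(); print(s["ft_force"],s["grip_force"])
seq(([520,100,165],188,0),([520,-110,165],184,0),([520,-110,125],184,10))
E
```

```text
time: 9.15
tool_pos: [476.9, 283.8, 259.6]
tcp_rot: [150.2, -0.0, 101.6]
ft_force: [0.5, 0.4, -5.5]
finger_gap: 11.2
grip_force: 69.0
[ 0.47995869  0.40288098 -5.48956244] 69.02734279632568
([520, 100, 165], 188, 0) [-0.184  -0.0633 -0.0306] [-0.0034 -0.0321  0.0544]
([520, -110, 165], 184, 0) [-0.3844 -0.0995 -0.0515] [-0.0034 -0.0669  0.1149]
([520, -110, 125], 184, 10) [-0.3866 -0.0992 -0.0188] [ 0.1709 -0.0567  0.1204]
```

```bash
python3 -m jog '[-0.02,-0.006,-0.003,0,0,0, -0.055,-0.018,-0.009,0,-0.01,0.015, -0.1,-0.034,-0.016,0,-0.017,0.03, -0.145,-0.049,-0.024,0,-0.025,0.043, -0.19,-0.063,-0.031,0,-0.033,0.056, -0.235,-0.072,-0.036,0,-0.04,0.07, -0.28,-0.081,-0.041,0,-0.048,0.084, -0.325,-0.089,-0.046,0,-0.056,0.098]'
python3 -m jog '[-0.035,-0.007,-0.002,0,-0.008,0.012, -0.057,-0.009,-0.003,0,-0.011,0.017, -0.059,-0.009,-0.003,0,-0.011,0.017, -0.059,-0.009,-0.003,0,-0.011,0.017]'
python3 - <<'E'
from h import *
s=r.sense(); print(s["joint_pos"],s["tool_pos"],s["tcp_rot"])
seq(([520,-110,125],184,10),([525,-110,112],184,20),([525,-110,105],184,25),([525,-110,100],184,30))
p=r.snapshot("side"); save(p,"s4")
E
```

```text
time: 10.15
tool_pos: [443.8, -55.9, 251.7]
tcp_rot: [150.4, -0.2, 95.1]
ft_force: [-0.1, -0.1, -5.3]
finger_gap: 11.4
grip_force: 69.4
time: 10.65
tool_pos: [440.6, -113.6, 251.6]
tcp_rot: [150.3, -0.2, 94.0]
ft_force: [0.2, 0.0, -5.1]
finger_gap: 11.0
grip_force: 69.4
[-36.19367832 -47.353849   130.96289558  19.54291234  73.89549725
 -41.80994794] [ 440.56027468 -113.64783825  251.55974308] [150.33227889  -0.18899381  93.9628932 ]
([520, -110, 125], 184, 10) [-0.002   0.0055  0.0322] [ 0.1687 -0.0027 -0.002 ]
([525, -110, 112], 184, 20) [-0.0023  0.0237  0.0476] [ 0.3433 -0.0029 -0.0017]
([525, -110, 105], 184, 25) [-0.0023  0.0303  0.0558] [ 0.4305 -0.003  -0.0016]
([525, -110, 100], 184, 30) [-0.0023  0.0376  0.0631] [ 0.5178 -0.0031 -0.0015]
```

View pics/s4.png

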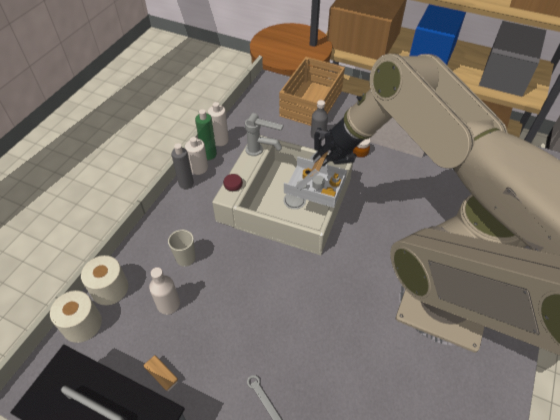

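The side view shows the tray over the bowl with its lip at about (290,190) and the fittings still inside. The lever is level at (268,124). Now I lower and tilt.

```bash
python3 -m jog '[-0.001,0.003,0.016,0.08,0,0, -0.002,0.006,0.032,0.169,0,0, -0.002,0.015,0.040,0.255,0,0, -0.002,0.024,0.048,0.343,0,0, -0.002,0.030,0.056,0.43,0,0, -0.002,0.030,0.056,0.43,0,0]'
python3 - <<'E'
from h import *
s=r.sense(); print(s["joint_pos"],s["tool_pos"],s["tcp_rot"])
seq(*[([525,-110,z],184,t) for z,t in((102,30),(97,35),(93,40),(90,45),(87,50),(84,55),(81,60),(78,65))])
p=r.snapshot("wrist"); save(p,"w5")
E
```

```text
time: 11.45
tool_pos: [496.2, -110.6, 219.0]
tcp_rot: [174.9, -0.1, 94.2]
ft_force: [-0.6, 0.4, -5.8]
finger_gap: 11.2
grip_force: 69.5
[-19.9205144  -11.44251651 105.17494531   2.20133171  81.67470419
 -24.3324496 ] [ 496.22019273 -110.62466665  219.00700996] [ 1.74913607e+02 -1.13182945e-01  9.41855438e+01]
([525, -110, 102], 184, 30) [-0.0014  0.008   0.0024] [ 0.0888 -0.0021  0.0031]
([525, -110, 97], 184, 35) [-0.0015  0.0177  0.0069] [ 0.176  -0.002   0.0032]
([525, -110, 93], 184, 40) [-0.0015  0.0276  0.0114] [ 0.2633 -0.0018  0.0033]
([525, -110, 90], 184, 45) [-0.0015  0.0374  0.0157] [ 0.3506 -0.0017  0.0034]
([525, -110, 87], 184, 50) [-0.0016  0.0471  0.0209] [ 0.4378 -0.0016  0.0035]
([525, -110, 84], 184, 55) [-0.0016  0.0566  0.0269] [ 0.5251 -0.0014  0.0036]
([525, -110, 81], 184, 60) [-0.0017  0.0658  0.0338] [ 0.6124 -0.0012  0.0036]
([525, -110, 78], 184, 65) [-0.0017  0.0746  0.0415] [ 0.6996 -0.0011  0.0037]
```

```bash
python3 -m jog '[-0.001,0.008,0.002,0.089,0,0, -0.001,0.018,0.007,0.176,0,0, -0.001,0.028,0.011,0.263,0,0, -0.001,0.037,0.016,0.35,0,0, -0.001,0.037,0.016,0.35,0,0, -0.001,0.047,0.021,0.438,0,0, -0.001,0.047,0.021,0.438,0,0, -0.001,0.057,0.027,0.525,0,0]'
python3 - <<'E'
from h import *
s=r.sense(); print(s["joint_pos"],s["ft_force"])
seq(*[([525,-110,z],184,t) for z,t in((81,60),(78,65),(76,70),(75,75),(75,80),(75,85))])
p=r.snapshot("side"); save({"pixels":cv2.resize(p["pixels"][110:260,190:380],(760,600),interpolation=cv2.INTER_CUBIC)},"s6")
E
```

```text
time: 12.5
tool_pos: [554.1, -109.7, 202.3]
tcp_rot: [-155.5, 0.0, 94.0]
ft_force: [0.7, -0.9, -1.5]
finger_gap: 10.6
grip_force: 70.9
[-12.12176029  26.58461262  68.87465261  -6.97746828 108.0751081
 -16.87000642] [ 0.6771952  -0.88268786 -1.46311679]
([525, -110, 81], 184, 60) [0.0018 0.0144 0.0057] [ 0.0956  0.0002 -0.0007]
([525, -110, 78], 184, 65) [0.0018 0.0259 0.008 ] [ 0.1829  0.0002 -0.0007]
([525, -110, 76], 184, 70) [0.0018 0.0369 0.0104] [ 2.702e-01  2.000e-04 -7.000e-04]
([525, -110, 75], 184, 75) [0.0018 0.0474 0.0127] [ 3.574e-01  1.000e-04 -7.000e-04]
([525, -110, 75], 184, 80) [0.0018 0.0574 0.0149] [ 4.447e-01  1.000e-04 -7.000e-04]
([525, -110, 75], 184, 85) [0.0018 0.0671 0.0181] [ 5.32e-01  1.00e-04 -7.00e-04]
```

View pics/s6.png

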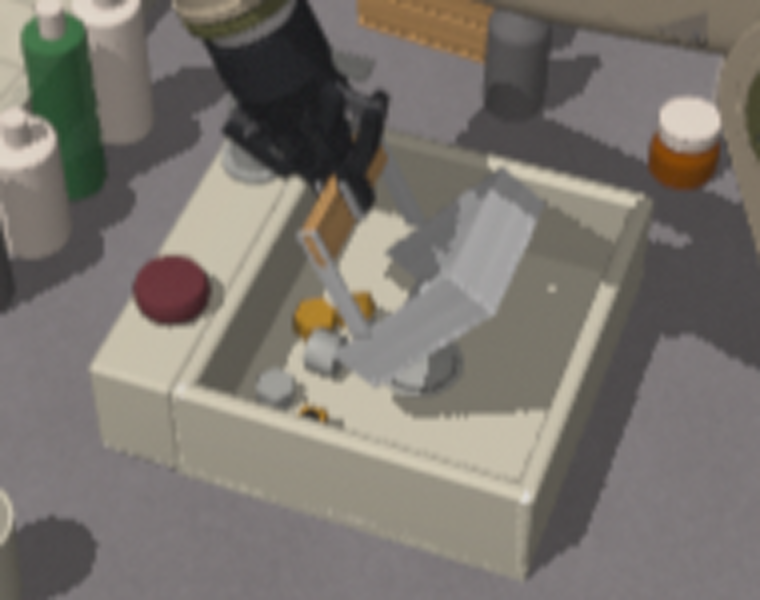

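The side view shows all five fittings in the bowl at (315,315), (355,303), (325,350), (275,388) and (312,412). The tray is empty and the wrist now carries about 2 N.

Run:
```python
from h import *
l=np.array([469,282,115.5])-Rtray(191.6).apply([85,0,106]); print(l)
seq(([525,-110,160],184,54.5),([535,-90,175],184,40),([545,-70,175],185,25),([550,-40,175],186,10),([550,0,175],187,0))
```

```text
[552.26389622 299.0916233    9.5       ]
([525, -110, 160], 184, 54.5) [ 0.0012 -0.0322 -0.0683] [-0.01   -0.0011  0.0007]
([535, -90, 175], 184, 40) [ 0.0205 -0.0564 -0.0775] [-0.2631 -0.0012  0.0006]
([545, -70, 175], 185, 25) [ 0.0392 -0.0718 -0.0658] [-0.5248 -0.0043 -0.017 ]
([550, -40, 175], 186, 10) [ 0.0672 -0.0859 -0.0462] [-0.7865 -0.0029 -0.0356]
([550, 0, 175], 187, 0) [ 0.1052 -0.0934 -0.0296] [-0.9609  0.001  -0.0543]
```

```bash
python3 -m jog '[0.001,-0.016,-0.034,0,0,0, 0.001,-0.032,-0.068,-0.01,0,0, 0.012,-0.045,-0.075,-0.14,0,0, 0.022,-0.058,-0.077,-0.28,0,0, 0.03,-0.065,-0.072,-0.42,0,-0.01, 0.042,-0.073,-0.064,-0.55,0,-0.02, 0.056,-0.08,-0.054,-0.68,0,-0.03, 0.07,-0.086,-0.045,-0.8,0,-0.036]'
python3 -m jog '[0.02,-0.006,0.001,-0.1,0,-0.01, 0.035,-0.01,0.002,-0.16,0,-0.02, 0.035,-0.01,0.002,-0.16,0,-0.02]'
python3 - <<'E'
from h import *
s=r.sense(); print(s["joint_pos"],s["ft_force"])
seq(([552.3,299,145],191.6,0),([552.3,299,60],191.6,0),([552.3,299,12],191.6,0))
E
```

```text
time: 13.55
tool_pos: [490.0, -43.4, 277.9]
tcp_rot: [158.4, 0.1, 96.0]
ft_force: [-0.7, 0.5, -2.4]
finger_gap: 11.0
grip_force: 70.9
time: 13.92
tool_pos: [477.2, -9.3, 271.1]
tcp_rot: [149.6, 0.5, 97.1]
ft_force: [0.4, 0.1, -2.0]
finger_gap: 11.2
grip_force: 70.9
[-15.69137488 -46.18073711 128.60413309  11.64237176  69.36121608
 -24.25453571] [ 0.4065524   0.06002678 -1.96403783]
([552.3, 299, 145], 191.6, 0) [0.2911 0.0148 0.0481] [ 0.0074  0.0476 -0.0641]
([552.3, 299, 60], 191.6, 0) [ 0.2918 -0.0282  0.1214] [ 0.0074  0.0476 -0.0641]
([552.3, 299, 12], 191.6, 0) [ 0.2923 -0.0526  0.1627] [ 0.0074  0.0476 -0.0641]
```

```bash
python3 -m jog '[0.03,0.005,0,0,0,0, 0.08,0.011,0.003,0,0.01,-0.015, 0.13,0.015,0.01,0,0.02,-0.03, 0.18,0.018,0.02,0,0.03,-0.045, 0.23,0.016,0.035,0,0.04,-0.055, 0.27,0.015,0.048,0.007,0.047,-0.064, 0.291,0.015,0.048,0.007,0.0476,-0.064, 0.291,0.015,0.048,0.007,0.0476,-0.064]'
python3 - <<'E'
from h import *
s=r.sense(); print(s["joint_pos"],s["ft_force"],s["tool_pos"])
seq(([552.3,299,60],191.6,0),([552.3,299,14],191.6,0),([552.3,299,10],191.6,0))
E
```

```text
time: 14.92
tool_pos: [479.5, 284.7, 235.3]
tcp_rot: [150.2, -0.1, 101.7]
ft_force: [-0.2, 0.0, -2.6]
finger_gap: 11.1
grip_force: 70.9
[ 31.73963984 -25.86735062 119.69225968 -11.39361438  58.37356328
  23.65795485] [-0.20453549  0.04625223 -2.58494096] [479.53747697 284.67702669 235.25689533]
([552.3, 299, 60], 191.6, 0) [-0.0008 -0.0438  0.0737] [-0.0036 -0.0031  0.0003]
([552.3, 299, 14], 191.6, 0) [-0.0009 -0.0666  0.1136] [-0.0036 -0.0031  0.0003]
([552.3, 299, 10], 191.6, 0) [-0.0009 -0.0686  0.1171] [-0.0036 -0.0031  0.0003]
```

```bash
python3 -m jog '[0,-0.02,0.035,0,0,0, 0,-0.044,0.074,0,0,0, 0,-0.058,0.099,0,0,0, 0,-0.0645,0.1105,0,0,0, 0,-0.0655,0.1122,0,0,0, 0,-0.0655,0.1122,0,0,0]'
python3 -m jog '[0,-0.0005,0.0009,0,0,0, 0,-0.001,0.0017,0,0,0, 0,-0.001,0.0017,0,0,0]'
```

```text
time: 15.68
tool_pos: [479.5, 283.8, 106.7]
tcp_rot: [150.1, -0.2, 101.6]
ft_force: [0.2, -0.6, -3.0]
finger_gap: 11.3
grip_force: 70.9
time: 16.05
tool_pos: [478.3, 283.6, 103.0]
tcp_rot: [150.2, -0.1, 101.6]
ft_force: [0.3, 0.4, -4.5]
finger_gap: 11.4
grip_force: 70.9
```

```bash
python3 -m jog '[0,-0.0005,0.0009,0,0,0, 0,-0.0010,0.0017,0,0,0, 0,-0.001,0.0017,0,0,0]'
python3 -m jog '[0,-0.0005,0.0009,0,0,0, 0,-0.0005,0.0009,0,0,0]'
```

```text
time: 16.42
tool_pos: [478.1, 283.4, 100.6]
tcp_rot: [150.3, -0.1, 101.6]
ft_force: [0.4, 0.1, -2.7]
finger_gap: 11.2
grip_force: 70.9
time: 16.68
tool_pos: [478.5, 283.7, 100.1]
tcp_rot: [150.2, -0.1, 101.6]
ft_force: [-0.4, 0.2, -1.4]
finger_gap: 11.2
grip_force: 71.2
```

```bash
python3 -m jog '[0,-0.0004,0.0007,0,0,0, 0,-0.0004,0.0007,0,0,0]'
python3 -m jog '[0,-0.0003,0.0005,0,0,0, 0,-0.0003,0.0005,0,0,0]'
```

```text
time: 16.92
tool_pos: [478.8, 283.8, 100.0]
tcp_rot: [150.2, -0.2, 101.6]
ft_force: [-3.7, -2.5, 6.2]
finger_gap: 11.2
grip_force: 72.3
time: 17.18
tool_pos: [479.1, 284.0, 100.0]
tcp_rot: [150.1, -0.2, 101.6]
ft_force: [-5.4, -2.6, 7.2]
finger_gap: 11.1
grip_force: 73.1
```

```bash
python3 -m jog '[0,0,0,0,0,0, 0,0,0,0,0,0, 0,0,0,0,0,0, 0,0,0,0,0,0, 0,0,0,0,0,0]' 1
python3 -m jog '[0,0,-0.015,0,0,0, 0,0,-0.045,0,0,0, 0,0,-0.09,0,0,0, 0,0,-0.13,0,0,0, 0,0,-0.17,0,0,0, 0,0,-0.17,0,0,0, 0,0,-0.17,0,0,0]'
python3 - <<'E'
from h import *
np.set_printoptions(precision=1,suppress=True)
p=r.snapshot("side");q=r.snapshot("scene")
f=lambda a,b:cv2.resize(a["pixels"][b[1]:b[3],b[0]:b[2]],(400,600),interpolation=cv2.INTER_CUBIC)
save({"pixels":np.hstack([f(p,(190,90,360,345)),f(q,(165,145,375,460))])},"end")
for w in(p,q):
  P=pts(w,np.ones((420,560),bool))
  L=P[(P[:,0]>580)&(P[:,0]<660)&(abs(P[:,1]+220)<12)&(P[:,2]>200)]; print("lever z",np.percentile(L[:,2],[5,50,95]) if len(L) else None)
  T=P[(abs(P[:,0]-478)<85)&(abs(P[:,1]-285)<70)]; print("tray zmax",np.percentile(T[:,2],99.5)); b=T[(T[:,2]>98)&(T[:,2]<140)]; print(cv2.minAreaRect(b[:,:2].astype(np.float32)))
  for k in "lotion tumbler soap jar shampoo nailbrush spanner".split():
    for o in r.outline_of(w,k)[:1]: print(k,round(o["score"],2),np.array(o["bbox"]))
E
```

```text
time: 17.8
tool_pos: [478.2, 283.5, 98.3]
tcp_rot: [150.3, -0.1, 101.6]
ft_force: [0.5, 0.2, 0.5]
finger_gap: 85.4
grip_force: 0.0
time: 18.68
tool_pos: [395.6, 266.2, 245.5]
tcp_rot: [150.3, -0.1, 101.6]
ft_force: [0.2, -0.1, -0.7]
finger_gap: 85.6
grip_force: 0.0
lever z [224.3 230.2 233.8]
tray zmax 379.30461468455826
((473.5366516113281, 283.064208984375), (34.69367599487305, 120.57328796386719), 11.264610290527344)
lotion 0.6 [147.3 268.7 184.4 315.9]
tumbler 0.86 [168.6 227.  192.5 270.2]
soap 0.77 [222.7 175.1 241.9 190.8]
jar 0.66 [353.7 135.9 367.3 160.1]
shampoo 0.6 [214.1 116.5 353.3 242.6]
nailbrush 0.77 [144.7 353.5 177.1 392. ]
spanner 0.68 [247.9 378.7 283.  419.9]
lever z [223.6 228.3 231.7]
tray zmax 377.1929609994823
((470.5454406738281, 284.23291015625), (32.76570510864258, 117.65501403808594), 11.667977333068848)
lotion 0.6 [313.8 280.6 338.6 318.1]
tumbler 0.73 [265.6 273.  289.1 306.3]
soap 0.73 [221.7 224.5 241.6 241.3]
jar 0.58 [199.  146.8 210.2 168.5]
shampoo 0.63 [167.2 155.7 184.3 189.4]
nailbrush 0.82 [373.6 305.9 399.6 331.2]
spanner 0.56 [386.7 242.6 425.7 263. ]
```

View pics/end.png

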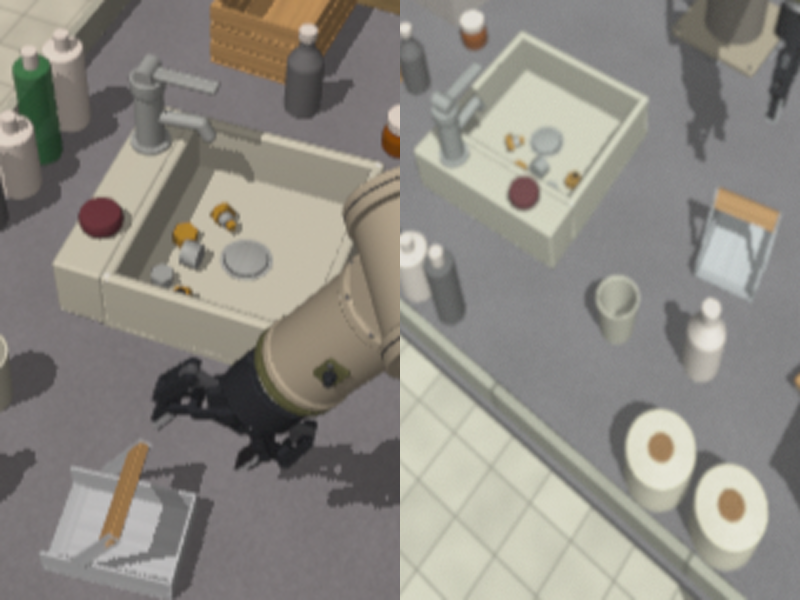

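The tray is empty and upright at its old place. All five fittings lie in the bowl, with the plug flat at (247,258). The lever is level at (185,80), the bystanders have not moved, and the gripper is clear.

```bash
python3 -c "
from bench import r
print(r.hand_in())"
```

```text
the job is handed in; nothing more can be done
None
```

I handed the job in at about 19 s on the robot's clock: the lever is fully down and the plug shut, all five fittings are in the basin, the empty tray stands upright at its original spot, and the bystanders are where they were.

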